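# Put the garment-care shelf back in order

### The job

The steamer head, the linen-water bottle, the collar-stay box and the big hanger clip are each sitting in another's place. Put every one where it belongs, in the middle and lying along the long side of its place: the steamer head on the ribbed heat rest, the bottle upright on the saucer, the collar-stay box in the wooden valet tray and the clip in the aluminium tray; use the empty cork mat to park things on the way. Set each down rather than dropping it, keep the bottle upright throughout and do not disturb the thread reel.

Things in the scene. Friction and masses are not known exactly. Their poses are not given: they have to be found in the camera images.
- steamer_mid (a point): Garment steamer head, loose, black plastic, resting face down: 106 mm long (along its y axis) with round ends, 46 mm wide (along x), flat vertical long sides up to 34 mm; a round 27 to 32 mm neck with a grey collar rises from its middle to 64 mm. 0.15 to 0.3 kg. This point is on its centre line, 32 mm above its underside; z up. Belongs on the heat rest.
- bottle_mid (a point): Linen-water bottle, loose, closed, amber glass, upright and round: 52 mm across up to 60 mm high, then narrowing to a black cap of 27 mm, 92 mm high in all. 0.13 to 0.25 kg. This point is on its axis, 46 mm above its underside; z up. Belongs on the saucer.
- stay_box_mid (a point): Clear acrylic lidded box with dark steel and brass collar stays showing inside, loose, closed: 70 mm long (along its y axis), 48 mm wide (x), 44 mm high. 0.09 to 0.17 kg. This point is its centre, 22 mm above its underside; z up. Belongs in the valet tray.
- clip_mid (a point): Large trouser-hanger spring clip, loose, black plastic jaws with a steel coil, lying on its flat lower jaw: 72 mm long (along its y axis), 40 mm wide (x) but 46 mm over the two flat hinge cheeks, which span 30 mm of its length at its middle and are 28 mm high (grip it across these); the sloping upper jaw rises to 33 mm at the +y end. 0.03 to 0.07 kg, rigid. This point is its centre, 16 mm above its underside; z up. Belongs in the clip tray.
- heat_rest: Ribbed grey silicone heat rest, fixed to the shelf, rectangular: 150 mm long (along its y axis), 130 mm wide (x), no rim. Origin at its centre on the shelf; things rest 5 mm above it.
- saucer: Round white ceramic saucer, fixed, 136 mm across; its flat floor is 110 mm across and 5 mm above the shelf, its rim 9 mm above the shelf. Origin at its centre on the shelf.
- valet_tray: Dark wooden valet tray, fixed: a rectangular bay 156 mm long (along its y axis), 136 mm wide (x) outside, walls 5 mm thick and 9 mm high, floor 5 mm above the shelf; a 30 mm rail with two pairs of steel cufflinks (up to 18 mm above the shelf) runs along its +y end. Origin at the centre of the bay, on the shelf.
- clip_tray: Silver aluminium clip tray, fixed, rectangular: 156 mm long (along its y axis), 136 mm wide (x) outside, walls 4 mm thick and 9 mm high, floor 5 mm above the shelf; two little steel clips sit on its +x wall. Origin at its centre on the shelf.
- cork_mat: Plain flat cork mat, fixed, 150 mm (along its y axis) by 130 mm (x), top 5 mm above the shelf: nothing stands on it at the start, and it is free for parking things. Origin at its centre on the shelf.
- reel_mid (a point): Wooden reel of grey thread standing loose among the trays, 30 mm across, 34 mm high. It is not to be disturbed. This point is its centre, 17 mm above the shelf.
Things that resemble listed ones, but are neither listed nor needed, are in the scene too. What is shaped like the part that bears bottle_mid but green is not meant.

How it is judged:
At the end, for the whole second after the job is handed in: Steamer head on the heat rest, bottle on the saucer, stay box in the valet tray, clip in the clip tray: each flat (tilt under 0.1 rad), still, within 14 mm of its place's middle, and all but the bottle lengthwise along its place's y axis within 0.3 rad, either way round (horizontal distance between steamer_mid and heat_rest below 0.014 m and z of steamer_mid in the frame of heat_rest below 0.041 m and angle between each of steamer_mid, bottle_mid, stay_box_mid, clip_mid's own z axis and vertical below 0.1 rad and linear speed of each of steamer_head, linen_bottle, stay_box, hanger_clip below 0.02 m/s and angle between the y axis of steamer_mid and the y axis of heat_rest, either way round below 0.3 rad and horizontal distance between bottle_mid and saucer below 0.014 m and z of bottle_mid in the frame of saucer below 0.055 m and horizontal distance between stay_box_mid and valet_tray below 0.014 m and z of stay_box_mid in the frame of valet_tray below 0.031 m and angle between the y axis of stay_box_mid and the y axis of valet_tray, either way round below 0.3 rad and horizontal distance between clip_mid and clip_tray below 0.014 m and z of clip_mid in the frame of clip_tray below 0.025 m and angle between the y axis of clip_mid and the y axis of clip_tray, either way round below 0.3 rad); the robot touches nothing.
It fails at once if a thing is dropped (it moves faster than 0.75 m/s without being held) ((linear speed of steamer_head above 0.75 m/s and contact force between the fingers and steamer_head below 0.02 N) or (linear speed of linen_bottle above 0.75 m/s and contact force between the fingers and linen_bottle below 0.02 N) or (linear speed of stay_box above 0.75 m/s and contact force between the fingers and stay_box below 0.02 N) or (linear speed of hanger_clip above 0.75 m/s and contact force between the fingers and hanger_clip below 0.02 N)).
It fails at once if the bottle is tipped by more than 0.6 rad (angle between bottle_mid's own z axis and vertical above 0.6 rad).
It fails at once if the thread reel is moved by more than 25 mm or knocked over (distance of reel_mid from where it was at the start of the episode above 0.025 m or angle between reel_mid's own z axis and vertical above 0.5 rad).
It also fails if it takes over 141 s, if anything falls off the work surface, if the arm or the gripper's body presses on something with over 40 N, if the wrist force passes 120 N, or if a joint passes its speed limit or range.

### The arm

A 6-joint arm with a two-finger parallel gripper is mounted at the origin on the work surface. World frame = base frame: x ahead of the robot, y to its left, z up, the work surface at z = 0. Lengths are in m, angles in rad, forces in N, time in s.
With the tool pointing down it reaches from about 0.25 to 0.725 m from the base axis. Payload 4 kg.
Tool frame: the origin (TCP) lies midway between the tips of the shut fingers; the grasp point (between the pads) lies 19 mm behind it; z points along the fingers, y is the line along which they close (so a half turn about z gives the same grasp; the last joint's range is limited). The gripper opens to 85 mm and grips with 20 to 120 N. Pads are 22 mm wide; open, the fingers measure 114 mm over their backs; the gripper's body (76 mm by 85 mm) begins 54 mm behind the grasp point. The pads swing forward as they close: fully open they stand 13 mm farther back than shut.
Start: joints at [1.19, 0.241, 0.005, 1.335, 0, 1.571], TCP at [0.186, 0.464, 0.195] pointing down, gripper open.
Joint ranges: [-2.72, 2.72], [-1.05, 1.87], [-1.09, 1.28], [-1.99, 2.15], [-1.42, 1.44], [-3.14, 3.14]. Speed limits (rad/s): [2.79, 2.79, 3.14, 3.14, 3.14, 3.14].

### API

Orientations are given as a unit quaternion [x, y, z, w].
In Python, from workcell import bot gives the robot as it stands.
- The arm moves only by the tool play_rows, never from a script. Its argument "moves" is a list of rows, each a list of 3 entries, a list of its own where there are three numbers: the opening, from -1 (shut) to 1 (fully open), then the shift along the tool's x, y, z in cm, then the turn, a rotation vector about the tool's x, y, z in rad. A call has 1 to 12 rows; each row shifts and turns the commanded pose from where the row before left it, along the tool's axes as they then stand; what a row does not reach is not made up. A row lasts 1/12 s, in which the tool goes at most 41.7 mm and 7.16 degrees, less where a joint would pass 70% of its speed; a pose out of reach is approached as far as the arm can. A call is refused whole if a number of a shift passes 4.17 or a number of a turn 0.125, either way. A call with a gripper value outside its range is refused whole. The fingers move at their own pace and stop on an object; the grip force is fixed at half the most. Time passes only in rows, so rows that do not move let the fingers close. It gives the time, the measured TCP pose, the force and the opening at its end, in the units of the state.
- bot.get_obs(): the state, without advancing time (a new reading comes with each control period).
- bot.camera(name): name is "scene" or "top" or "wrist"; returns (picture, depth): 420x560x3 uint8, red, green, blue; 420x560 float32, m along the optical axis (not along the pixel's ray), 0 where there is no reading.
- bot.camera_info(name): a dict with "K" (3x3 intrinsics, pixels), "world_from_camera" (4x4, takes a point from camera to world coordinates); the wrist camera has in their place "T_tool_cam" (4x4, takes a point from camera to tool coordinates, whose origin is the TCP and whose axes are the flange's). Camera axes: x right, y up, looking along -z (the intrinsics and any distortion apply to the point x, -y, -z); pixel columns grow to the right and rows downward; lengths in m; the calibration is good to about 2 mm. A picture is of the moment at which its call begins: read the wrist's pose just before it. camera_info takes no time and is no camera call.
- bot.job_done(): hands the job in, once; it reports no verdict.
The state is a dict: "clock": time; "joint_pos": joint angles; "joint_vel": joint speeds; "tau": joint torques, N m; "eef_pos": TCP position; "tool_rot": TCP orientation; "ft_force": force on the tool from outside, world axes, zero at the start; "ft_torque": the same for the moment, N m; "grip_width": finger opening in m.
Only numpy, scipy, OpenCV 4.12 (cv2) and the standard library are available. Lean on these libraries where they do the work, as an engineer would, in place of code of your own. Each camera call takes 0.05 s, during which the arm holds its last target. There are 200 camera calls.

## Working session

There is one attempt and no reset: what is moved stays moved. The work goes in short steps, Python scripts to look and compute and a tool call to move; the robot and the scene stay as the last step left them, time stands still between calls to the robot, and variables do not carry over. Pictures are saved under pics/ and viewed, on a budget of 14 in all, crops included, one or two more only if the job needs it, and the job is handed in when it is done.

Besides the shell and the picture viewer there is one more tool, called after "Call:" as name(argument=value, ...), one argument or row to a line, values as JSON. play_rows: Moves the arm, as the interface text tells. Its arguments: {"type":"object","properties":{"moves":{"type":"array"}},"required":["moves"]}

```bash
mkdir -p pics; ls; cat > h.py <<'E'
import numpy as np, cv2
from workcell import bot
def grab(name):
    o=bot.get_obs(); im,d=bot.camera(name); np.savez(f'{name}.npz',im=im,d=d,p=o['eef_pos'],q=o['tool_rot']); return im,d
E
python3 - <<'E'
from h import *
for n in('top','scene'):
    im,d=grab(n); cv2.imwrite(f'pics/{n}0.png',im[:,:,::-1])
    print(n,bot.camera_info(n))
print(bot.camera_info('wrist'));print(bot.get_obs())
E
```

```text
pics
top {'K': array([[530.89705111,   0.        , 277.70971505],
       [  0.        , 530.89705111, 208.20896583],
       [  0.        ,   0.        ,   1.        ]]), 'world_from_camera': array([[-0.00417591,  0.9982909 , -0.05829101,  0.43495741],
       [-0.9999568 , -0.00368461,  0.00853324,  0.01288332],
       [ 0.00830388,  0.05832413,  0.99826316,  1.08925966],
       [ 0.        ,  0.        ,  0.        ,  1.        ]])}
scene {'K': array([[388.72010759,   0.        , 274.92699522],
       [  0.        , 388.72010759, 209.92207699],
       [  0.        ,   0.        ,   1.        ]]), 'world_from_camera': array([[-0.35913304, -0.73969692,  0.56909746,  0.9206789 ],
       [ 0.93315276, -0.27428022,  0.23237101,  0.19679828],
       [-0.01579195,  0.61450698,  0.78875331,  0.68420528],
       [ 0.        ,  0.        ,  0.        ,  1.        ]])}
{'K': array([[342.22660908,   0.        , 282.8467689 ],
       [  0.        , 342.22660908, 209.83901838],
       [  0.        ,   0.        ,   1.        ]]), 'T_tool_cam': array([[ 9.71195236e-04,  9.59438315e-01,  2.81916966e
[... 257 characters left out ...]
0,
         1.00000000e+00]])}
{'clock': 0.1, 'joint_pos': array([1.19001670e+00, 2.41318472e-01, 3.83788661e-03, 1.33519986e+00,
       5.42515357e-06, 1.57078192e+00]), 'joint_vel': array([-0.00060402, -0.00073986,  0.00594979,  0.00051495, -0.00090381,
       -0.00021032]), 'tau': array([ 4.04135617e-04, -3.73135757e+01,  2.53011113e+01,  1.08177104e-02,
        6.87929355e-05, -3.60765071e-06]), 'eef_pos': array([0.18558135, 0.46359092, 0.19460358]), 'tool_rot': array([ 1.89234525e-01,  9.81931468e-01, -9.24523067e-04, -1.80947280e-04]), 'ft_force': array([0.11633811, 0.10647391, 0.43906268]), 'ft_torque': array([-0.00676117,  0.00271379,  0.01437462]), 'grip_width': 0.08521025746245585}
```

View pics/top0.png

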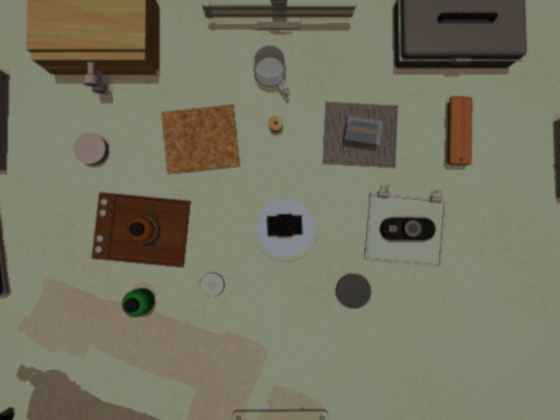

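View pics/scene0.png

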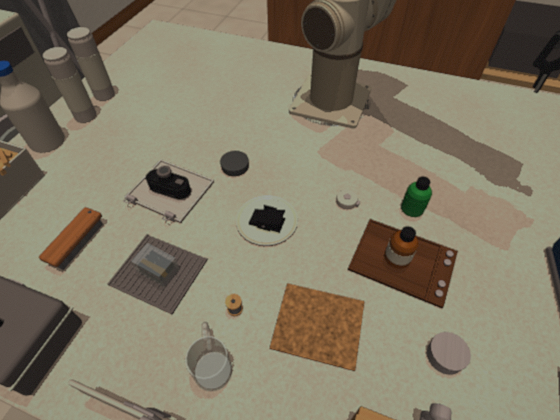

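Top view: cork mat (200,139), reel (276,124), heat rest (360,134) with the box on it, clip tray (405,229) holding the steamer, saucer (287,230) with the clip, and valet tray (140,230) with the amber bottle.

Lookalikes:
- Bottle: green bottle (138,302) against amber (142,229). I choose amber.
- Saucer: small white dish (212,285), pinkish disc (90,149) and grey disc (353,291) against the 136 mm white one (287,230). I choose the last.
- Box, steamer or clip: orange stapler-like thing (460,131). Not wanted.
- Reel or cup: mug (270,70). Not wanted.

```bash
cat >> h.py <<'E'
def pts(name='top'):
    """per-pixel world points from depth, and image"""
    z=np.load(f'{name}.npz'); im,d=z['im'],z['d']; I=bot.camera_info(name); K=I['K']
    if name=='wrist':
        from scipy.spatial.transform import Rotation as R
        T=np.eye(4);T[:3,:3]=R.from_quat(z['q']).as_matrix();T[:3,3]=z['p'];T=T@I['T_tool_cam']
    else: T=I['world_from_camera']
    v,u=np.mgrid[:d.shape[0],:d.shape[1]]
    r=np.stack([(u-K[0,2])/K[0,0],-(v-K[1,2])/K[1,1],-np.ones_like(u)],-1)
    rw=r@T[:3,:3].T
    return im,d,T[:3,3]+rw*d[...,None],rw,T[:3,3]
def plane(uv,h,rw,c,K=None):
    out=[]
    for u,v in np.atleast_2d(uv):
        r=cv2.remap(rw.astype(np.float32),np.float32([[u]]),np.float32([[v]]),cv2.INTER_LINEAR)[0,0]
        out.append(c+r*(h-c[2])/r[2])
    return np.array(out)
def rect(mask,h,rw,c):
    """largest blob -> contour onto plane z=h -> (centre, L,W, yaw of long side in deg from world y)"""
    cs,_=cv2.findContours(mask.astype(np.uint8),cv2.RETR_EXTERNAL,cv2.CHAIN_APPROX_NONE)
    k=max(cs,key=cv2.contourArea); w=plane(k[:,0,:],h,rw,c)[:,:2].astype(np.float32)
    (x,y),(a,b),t=cv2.minAreaRect(w*1000)
    if a<b: a,b,t=b,a,t+90
    yaw=(t-90+90)%180-90   # long axis angle minus 90 deg
    return f'c=({x:.1f},{y:.1f})mm {a:.1f}x{b:.1f} yaw {yaw:.1f}deg'
E
python3 - <<'E'
from h import *
im,d,P,rw,c=pts('top'); Z=P[...,2]
hsv=cv2.cvtColor(im,cv2.COLOR_RGB2HSV)
def box(x0,x1,y0,y1):
    m=np.zeros(Z.shape,bool);m[y0:y1,x0:x1]=1;return m
R={'cork':box(155,247,98,180),'rest':box(316,406,95,175),'ctray':box(355,455,180,275),'saucer':box(250,325,192,268),'valet':box(85,198,185,275)}
for n,m in R.items():
    print(n,'Zpct',np.percentile(Z[m],[5,25,50,75,95,99.5]).round(4))
    print('  Z>3mm',rect(m&(Z>.0035),.007,rw,c))
for n,a,lo,h in(('box','rest',.02,.049),('steamer','ctray',.018,.039),('clip','saucer',.016,.033),('bottle','valet',.03,.065),('cap','valet',.085,.097),('neck','ctray',.055,.069)):
    m=R[a]&(Z>lo); print(n,rect(m,h,rw,c) if m.any() else None, 'mean',P[m].mean(0).round(4),'max',Z[m].max() if m.any() else 0)
m=box(262,290,110,138)&(Z>.02);print('reel',rect(m,.034,rw,c))
g=cv2.convertScaleAbs(cv2.resize(im[90:275,80:460],None,fx=2,fy=2,interpolation=cv2.INTER_CUBIC),alpha=1.8)[:,:,::-1]
cv2.imwrite('pics/crop1.png',g)
E
```

```text
cork Zpct [-0.0015  0.0014  0.0042  0.0064  0.0087  0.0116]
  Z>3mm c=(641.1,162.7)mm 153.6x137.0 yaw 5.7deg
rest Zpct [-0.0015  0.0012  0.0037  0.0065  0.0503  0.0543]
  Z>3mm c=(648.0,-166.4)mm 151.4x137.4 yaw -3.8deg
ctray Zpct [-0.0015  0.0013  0.0044  0.008   0.0459  0.0736]
  Z>3mm c=(462.1,-256.2)mm 166.2x162.9 yaw -5.4deg
saucer Zpct [-0.0013  0.0017  0.005   0.0083  0.0315  0.0405]
  Z>3mm c=(458.8,-12.3)mm 140.7x136.6 yaw -80.2deg
valet Zpct [-0.0012  0.0017  0.0051  0.0084  0.0709  0.1007]
  Z>3mm c=(454.6,283.6)mm 194.4x150.7 yaw -5.9deg
box c=(646.9,-164.3)mm 72.4x54.0 yaw -8.9deg mean [ 0.6413 -0.1598  0.0771] max 1.0892596573937354
steamer c=(455.1,-254.1)mm 111.2x45.5 yaw -0.2deg mean [ 0.4603 -0.2439  0.0767] max 1.0892596573937354
clip c=(462.2,-7.5)mm 69.7x45.7 yaw -0.2deg mean [ 0.4621 -0.0051  0.0588] max 1.0892596573937354
bottle c=(455.7,267.3)mm 57.8x50.0 yaw -0.2deg mean [0.4537 0.249  0.1358] max 1.0892596573937354
cap c=(455.5,269.2)mm 27.9x26.1 yaw -44.8deg mean [0.4515 0.221  0.2832] max 1.0892596573937354
neck c=(454.5,-254.2)mm 31.0x28.9 yaw -0.2deg mean [ 0.4515 -0.2125  0.2277] max 1.0892596573937354
reel c=(668.2,8.6)mm 28.5x28.1 yaw 89.8deg
```

View pics/crop1.png

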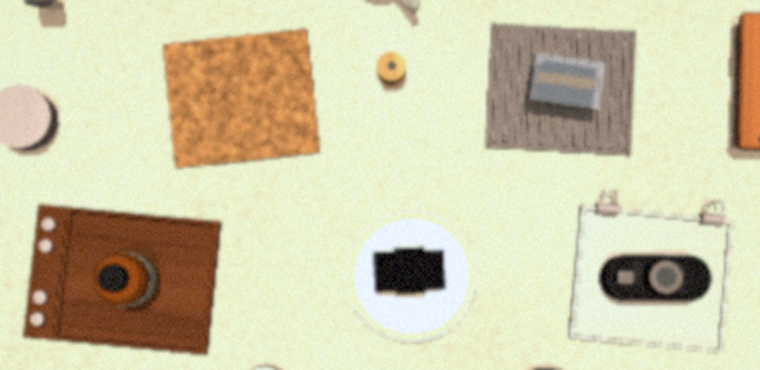

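The crop confirms the choices: amber bottle in the valet tray, clip with cheeks near (409,270), steamer with its neck at (666,276), box on the ribbed rest at (567,83), and the reel at (391,67). Next I'll refine the centres by colour and work out the first move.

```bash
cat >> h.py <<'E'
def go(x,y,z,psi):
    """remaining shift in tool axes (cm, in axes after the turn), turn about tool z (psi = angle of tool y from world x, rad)"""
    from scipy.spatial.transform import Rotation as R
    o=bot.get_obs(); M=R.from_quat(o['tool_rot']).as_matrix(); p=np.array(o['eef_pos'])
    cur=np.arctan2(M[1,1],M[0,1]); t=(cur-psi+np.pi/2)%np.pi-np.pi/2
    M2=M@R.from_rotvec([0,0,t]).as_matrix(); D=np.array([x,y,z])-p
    tilt=np.arccos(np.clip(-M[2,2],-1,1))
    print('clock',round(o['clock'],2),'pos',p.round(4),'psi %.3f tilt %.4f grip %.4f F %s'%(cur,tilt,o['grip_width'],np.round(o['ft_force'],1)))
    print(' shift after turn cm',(M2.T@D*100).round(2),' before turn',(M.T@D*100).round(2),'turn %.3f'%t,'tool z-vec',M[:,2].round(4))
E
python3 - <<'E'
from h import *
im,d,P,rw,c=pts('top'); f=cv2.GaussianBlur(im,(3,3),0)
H,S,V=[a.astype(int) for a in cv2.split(cv2.cvtColor(f,cv2.COLOR_RGB2HSV))]
def box(x0,x1,y0,y1):
    m=np.zeros(S.shape,bool);m[y0:y1,x0:x1]=1;return m
bg=f[182,330].astype(int); print('bg',bg,[f[y,x] for x,y in((330,150),(270,250),(375,205),(200,130),(120,210))])
op=lambda m:cv2.morphologyEx(m.astype(np.uint8),cv2.MORPH_OPEN,np.ones((3,3)))
print('cork',rect(op(box(155,247,98,180)&(S>130)),.005,rw,c))
print('rest',rect(op(box(316,406,95,175)&(V<115)),.005,rw,c))
print('valet',rect(op(box(85,198,185,275)&(S>120)&(H<20)),.008,rw,c))
B=f[...,2].astype(int)-f[...,1]
m=box(250,325,192,268)&((B>-2)|(V<60)); print('saucer',rect(op(m),.009,rw,c))
cs,_=cv2.findContours(op(m),0,1);k=max(cs,key=cv2.contourArea);w=plane(k[:,0],.009,rw,c)[:,:2]
print(cv2.minEnclosingCircle((w*1000).astype(np.float32)))
print('ctray corners',plane([[80+581/2,90+205/2],[80+729/2,90+225/2],[80+719/2,90+351/2],[80+570/2,90+337/2]],.009,rw,c).round(4))
print('steamer',rect(op(box(370,450,205,255)&(V<60)),.039,rw,c)); print('clip',rect(op(box(260,315,205,250)&(V<50)),.028,rw,c))
go(.647,-.164,.15,-.155)
E
```

```text
bg [131 136 117] [array([86, 77, 69], dtype=uint8), array([131, 135, 141], dtype=uint8), array([130, 136, 125], dtype=uint8), array([114,  78,  45], dtype=uint8), array([64, 33, 16], dtype=uint8)]
cork c=(642.3,162.5)mm 145.5x125.9 yaw 6.2deg
rest c=(650.6,-166.7)mm 152.3x131.9 yaw -3.4deg
valet c=(456.5,281.8)mm 183.6x132.0 yaw -5.7deg
saucer c=(458.8,-12.1)mm 112.0x111.8 yaw -0.3deg
((458.7054138183594, -11.91893196105957), 57.5233039855957)
ctray corners [[ 0.5295 -0.1862  0.009 ]
 [ 0.5085 -0.3375  0.009 ]
 [ 0.3803 -0.3244  0.009 ]
 [ 0.3951 -0.1731  0.009 ]]
steamer c=(455.1,-252.1)mm 107.4x41.6 yaw -0.2deg
clip c=(463.3,-9.6)mm 66.0x40.0 yaw -0.2deg
clock 0.1 pos [0.1856 0.4636 0.1946] psi 1.190 tilt 0.0019 grip 0.0852 F [0.1 0.1 0.4]
 shift after turn cm [-54.88  55.28   4.54]  before turn [-66.16 -41.11   4.54] turn 1.345 tool z-vec [-7.0e-04 -1.7e-03 -1.0e+00]
```

Call:
play_rows(
  moves=[
    [1,[-3.3,-2.05,0.2],[0,0,0]],
    [1,[-3.3,-2.05,0.2],[0,0,0]],
    [1,[-3.3,-2.05,0.2],[0,0,0]],
    [1,[-3.3,-2.05,0.2],[0,0,0]],
    [1,[-3.3,-2.05,0.2],[0,0,0]],
    [1,[-3.3,-2.05,0.2],[0,0,0]],
    [1,[-3.3,-2.05,0.2],[0,0,0]],
    [1,[-3.3,-2.05,0.2],[0,0,0]],
    [1,[-3.3,-2.05,0.2],[0,0,0]],
    [1,[-3.3,-2.05,0.2],[0,0,0]],
    [1,[-3.3,-2.05,0.2],[0,0,0]],
    [1,[-3.3,-2.05,0.2],[0,0,0]],
  ],
)

```text
clock: 1.1
eef_pos: [0.4625, 0.0867, 0.171]
tool_rot: [0.189, 0.982, -0.0, -0.0]
ft_force: [1.0, 0.2, -0.1]
grip_width: 0.0854
```

Call:
play_rows(
  moves=[
    [1,[-3.3,-2.05,0.2],[0,0,0]],
    [1,[-3.3,-2.05,0.2],[0,0,0]],
    [1,[-3.3,-2.05,0.2],[0,0,0]],
    [1,[-3.3,-2.05,0.2],[0,0,0]],
    [1,[-3.3,-2.05,0.2],[0,0,0]],
    [1,[-3.3,-2.05,0.2],[0,0,0]],
    [1,[-3.3,-2.05,0.2],[0,0,0]],
    [1,[-3.3,-2.05,0.2],[0,0,0]],
    [1,[0,0,0],[0,0,0.12]],
    [1,[0,0,0],[0,0,0.12]],
    [1,[0,0,0],[0,0,0.12]],
    [1,[0,0,0],[0,0,0.12]],
  ],
)

```text
clock: 2.1
eef_pos: [0.6457, -0.1622, 0.1539]
tool_rot: [0.42, 0.907, -0.0, -0.001]
ft_force: [-0.4, -0.5, -0.1]
grip_width: 0.0855
```

Call:
play_rows(
  moves=[
    [1,[0,0,0],[0,0,0.12]],
    [1,[0,0,0],[0,0,0.12]],
    [1,[0,0,0],[0,0,0.12]],
    [1,[0,0,0],[0,0,0.12]],
    [1,[0,0,0],[0,0,0.12]],
    [1,[0,0,0],[0,0,0.12]],
    [1,[0,0,0],[0,0,0.12]],
    [1,[0,0,0],[0,0,0]],
    [1,[0,0,0],[0,0,0]],
  ],
)

```text
clock: 2.85
eef_pos: [0.6459, -0.1617, 0.1547]
tool_rot: [0.751, 0.661, -0.0, -0.0]
ft_force: [-0.7, -0.1, -1.2]
grip_width: 0.0856
```

```bash
python3 - <<'E'
from h import *
im,d=grab('wrist'); cv2.imwrite('pics/w1.png',cv2.convertScaleAbs(im,alpha=1.5)[:,:,::-1])
im,d,P,rw,c=pts('wrist');Z=P[...,2]
m=(Z>.035)&(Z<.06)&(abs(P[...,0]-.65)<.08)&(abs(P[...,1]+.165)<.08)
m=cv2.morphologyEx(m.astype(np.uint8),cv2.MORPH_OPEN,np.ones((5,5)))
print('box',rect(m,.049,rw,c),np.median(Z[m>0]))
go(.647,-.164,.15,-.145)
E
```

```text
box c=(651.7,-166.0)mm 71.4x48.7 yaw -8.7deg 0.049274307490091346
clock 2.9 pos [ 0.6459 -0.1617  0.1549] psi -0.127 tilt 0.0009 grip 0.0853 F [-0.2 -0.1  0.3]
 shift after turn cm [-0.21  0.14  0.49]  before turn [-0.22  0.14  0.49] turn 0.018 tool z-vec [-9.e-04  2.e-04 -1.e+00]
```

View pics/w1.png

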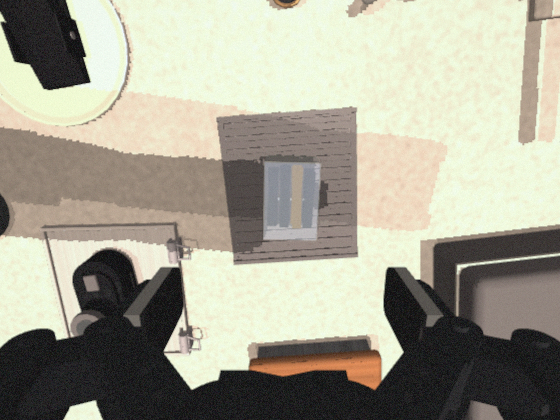

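Call:
play_rows(
  moves=[
    [1,[-0.15,0.25,2.0],[0,0,0.025]],
    [1,[-0.15,0.25,3.0],[0,0,0]],
    [1,[0,0,3.0],[0,0,0]],
    [1,[0,0,3.0],[0,0,0]],
    [1,[0,0,2.0],[0,0,0]],
    [1,[0,0,1.3],[0,0,0]],
    [1,[0,0,0],[0,0,0]],
    [-1,[0,0,0],[0,0,0]],
    [-1,[0,0,0],[0,0,0]],
    [-1,[0,0,0],[0,0,0]],
    [-1,[0,0,0],[0,0,0]],
    [-1,[0,0,0],[0,0,0]],
  ],
)

```text
clock: 3.9
eef_pos: [0.6516, -0.1657, 0.0139]
tool_rot: [0.76, 0.65, 0.001, 0.001]
ft_force: [-0.0, -0.6, -0.7]
grip_width: 0.0254
```

```bash
python3 - <<'E'
from h import *
z=np.load('wrist.npz');im,d,P,rw,c=pts('wrist');f=cv2.GaussianBlur(im,(3,3),0)
V=f.max(2); m=np.zeros(V.shape,np.uint8); m[100:270,210:362]=(V[100:270,210:362]<105)|(f[100:270,210:362,2]>f[100:270,210:362,0])
print('rest',rect(cv2.morphologyEx(m,cv2.MORPH_OPEN,np.ones((5,5))),.005,rw,c))
print('corners',plane([[219,118],[355,109],[356,256],[234,263]],.005,rw,c).round(4))
go(.642,.1625,.15,.1)
E
```

```text
rest c=(643.6,-166.8)mm 148.2x145.9 yaw -3.3deg
corners [[ 0.5951 -0.0907  0.005 ]
 [ 0.7208 -0.0985  0.005 ]
 [ 0.712  -0.2455  0.005 ]
 [ 0.5846 -0.2374  0.005 ]]
clock 3.9 pos [ 0.6516 -0.1657  0.0139] psi -0.155 tilt 0.0025 grip 0.0254 F [-0.  -0.6 -0.7]
 shift after turn cm [ 32.74   2.35 -13.64]  before turn [ 32.27  -5.98 -13.64] turn -0.255 tool z-vec [ 2.4e-03 -6.0e-04 -1.0e+00]
```

Grip width is 25 mm, but the box is 48 mm wide. I need to look.

```bash
python3 - <<'E'
from h import *
a,_=grab('wrist');b,_=grab('scene')
g=np.hstack([a[120:420:,100:460],cv2.resize(b[200:360,80:272],(360,300))]);cv2.imwrite('pics/w2.png',cv2.convertScaleAbs(g,alpha=1.5)[:,:,::-1])
o=bot.get_obs();print(o['grip_width'],o['ft_force'])
E
```

```text
0.009676417526662295 [-0.97101831 -0.11460083  1.098468  ]
```

View pics/w2.png

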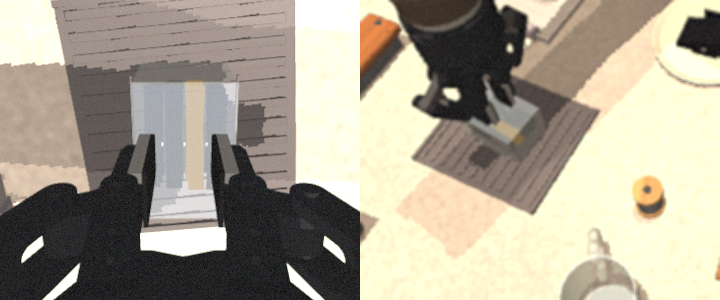

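The wrist view shows the fingers apparently over the box at cols 145–225, narrower than the box at cols 131–240. I'll check the finger heights by depth and the current opening.

```bash
python3 - <<'E'
from h import *
im,d,P,rw,c=pts('wrist')
for u,v in((245,265),(330,265),(245,300),(285,220),(285,280),(235,250),(285,330)): print((u,v),P[v,u].round(4),d[v,u].round(4))
a,_=grab('wrist');cv2.imwrite('pics/w3.png',cv2.convertScaleAbs(a[120:420,100:460],alpha=1.5)[:,:,::-1]);print(bot.get_obs()['grip_width'])
E
```

```text
(245, 265) [ 0.6381 -0.1524  0.0657] 0.139
(330, 265) [ 0.6723 -0.1579  0.0655] 0.1393
(245, 300) [ 0.6397 -0.156   0.0869] 0.1196
(285, 220) [ 0.6564 -0.1414  0.0489] 0.1513
(285, 280) [ 0.652  -0.17    0.0497] 0.1587
(235, 250) [ 0.6318 -0.1521  0.0487] 0.1555
(285, 330) [ 0.6479 -0.1967  0.0496] 0.1663
0.0019123817383690299
```

View pics/w3.png

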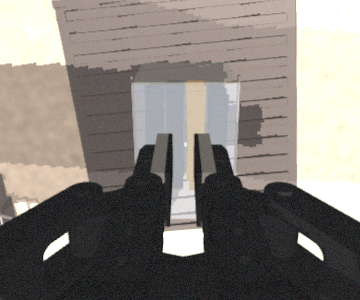

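Shut to 2 mm with no force, so the fingers closed above the box. By depth, the tips stand at z≈0.055, although the reported TCP is at 0.014. I'll cross-check with the scene camera.

```bash
python3 - <<'E'
from h import *
b,d=grab('scene');im,d,P,rw,c=pts('scene')
o=bot.get_obs();print(o['eef_pos'],o['joint_pos'])
dark=(im.max(2)<50)&(abs(P[...,0]-.652)<.03)&(abs(P[...,1]+.165)<.03)
Q=P[dark];print(len(Q),np.percentile(Q[:,2],[0,1,3,10,50]).round(4))
low=Q[Q[:,2]<np.percentile(Q[:,2],5)];print(low.mean(0).round(4))
bt=(abs(P[...,0]-.66)<.02)&(abs(P[...,1]+.165)<.03)&(P[...,2]>.03)&(im.max(2)>70);print('box top z',np.percentile(P[bt][:,2],[10,50,90]).round(4))
# wrist: finger tips
im,d,P,rw,c=pts('wrist');k=(im.max(2)<75)&(abs(P[...,0]-.652)<.02)&(abs(P[...,1]+.16)<.02)
print('wrist fingers z',np.percentile(P[k][:,2],[0,1,5,20]).round(4), k.sum())
E
```

```text
[ 0.65098844 -0.16552805  0.01326856] [-2.48981559e-01  6.96090508e-01  2.40109172e-01  1.11378267e+00
 -2.69855496e-05  1.47675001e+00]
1226 [0.0011 0.0573 0.066  0.0914 0.145 ]
[ 0.6561 -0.1605  0.0609]
box top z [0.049  0.4836 0.496 ]
wrist fingers z [0.0486 0.059  0.0698 0.0968] 20091
```

Both cameras put the shut tips about 41 mm above the reported TCP, so the stated tool point doesn't match the fingers. The closing did not move the box. I'll raise, open and check where the gripper body and open tips really are.

Call:
play_rows(
  moves=[
    [-1,[0,0,-2.0],[0,0,0]],
    [1,[0,0,-2.0],[0,0,0]],
    [1,[0,0,0],[0,0,0]],
    [1,[0,0,0],[0,0,0]],
    [1,[0,0,0],[0,0,0]],
    [1,[0,0,0],[0,0,0]],
    [1,[0,0,0],[0,0,0]],
    [1,[0,0,0],[0,0,0]],
    [1,[0,0,0],[0,0,0]],
    [1,[0,0,0],[0,0,0]],
    [1,[0,0,0],[0,0,0]],
  ],
)

```text
clock: 5.02
eef_pos: [0.6506, -0.1654, 0.0522]
tool_rot: [0.76, 0.65, -0.0, -0.0]
ft_force: [0.0, -0.2, 0.1]
grip_width: 0.0853
```

```bash
python3 - <<'E'
from h import *
grab('wrist');im,d,P,rw,c=pts('wrist');Z=P[...,2]
go(.6515,-.1657,.0135,-.155)
for v in range(340,420,8): print(v,P[v,283].round(4),im[v,283])
k=(im.max(2)<75)&(Z>.06)
p0=np.load('wrist.npz')['p'];print('dz above TCP: tips open', [np.percentile(Z[k&s]-p0[2],[0,1,3]).round(4) for s in((P[...,0]<.64),(P[...,0]>.665))])
m=(Z>.035)&(Z<.06)&(abs(P[...,0]-.65)<.05)&(abs(P[...,1]+.165)<.06)
print('box',rect(cv2.morphologyEx(m.astype(np.uint8),cv2.MORPH_OPEN,np.ones((5,5))),.049,rw,c))
grab('scene');im,d,P,rw,c=pts('scene')
k=(im.max(2)<50)&(np.hypot(P[...,0]-.652,P[...,1]+.165)<.07)
h,_=np.histogram(P[k][:,2]-p0[2],np.arange(0,.2,.01));print('scene hist dz/10mm',h)
Q=P[k]
for a in np.arange(.03,.17,.01):
    s=Q[(Q[:,2]-p0[2]>a)&(Q[:,2]-p0[2]<a+.01)]
    if len(s): print(round(a,2),len(s),s.min(0).round(3),s.max(0).round(3))
E
```

```text
clock 5.07 pos [ 0.6507 -0.1654  0.0523] psi -0.155 tilt 0.0001 grip 0.0850 F [0.1 0.4 0.7]
 shift after turn cm [-0.01  0.09  3.88]  before turn [-0.01  0.09  3.88] turn -0.000 tool z-vec [-1.e-04  0.e+00 -1.e+00]
340 [ 6.349e-01 -2.679e-01 -2.000e-04] [171 171 153]
348 [ 6.338e-01 -2.751e-01  1.000e-04] [166 165 146]
356 [ 6.326e-01 -2.826e-01  2.000e-04] [170 173 154]
364 [ 6.315e-01 -2.902e-01  2.000e-04] [169 178 159]
372 [ 0.6302 -0.2981 -0.    ] [170 177 155]
380 [ 0.6524 -0.155   0.1652] [10 10 10]
388 [ 0.6525 -0.1545  0.1681] [11 18 16]
396 [ 0.6525 -0.1546  0.1702] [27 22 26]
404 [ 0.6526 -0.1538  0.1732] [23 26 24]
412 [ 0.6526 -0.1535  0.1754] [26 22 22]
dz above TCP: tips open [array([0.0485, 0.0548, 0.0608]), array([0.008 , 0.0543, 0.0604])]
box c=(652.0,-165.9)mm 71.8x48.0 yaw -8.7deg
scene hist dz/10mm [  0   0   0   0   0  26  48  54  38 127 215 293 197 284 293 203 102 222
 225]
0.05 26 [ 0.596 -0.168  0.104] [ 0.705 -0.147  0.112]
0.06 48 [ 0.596 -0.174  0.112] [ 0.707 -0.147  0.122]
0.07 54 [ 0.598 -0.177  0.122] [ 0.707 -0.147  0.132]
0.08 38 [ 0.604 -0.171  0.133] [ 0.709 -0.146  0.142]
0.09 127 [ 0.587 -0.18   0.142] [ 0.722 -0.142  0.152]
0.1 215 [ 0.584 -0.184  0.152] [ 0.722 -0.142  0.162]
0.11 293 [ 0.586 -0.185  0.162] [ 0.722 -0.142  0.172]
0.12 197 [ 0.586 -0.183  0.172] [ 0.722 -0.142  0.182]
0.13 284 [ 0.586 -0.185  0.182] [ 0.722 -0.142  0.192]
0.14 293 [ 0.586 -0.184  0.192] [ 0.721 -0.142  0.202]
0.15 203 [ 0.584 -0.188  0.202] [ 0.719 -0.142  0.211]
0.16 102 [ 0.629 -0.174  0.212] [ 0.689 -0.128  0.222]
0.17 222 [ 0.624 -0.173  0.222] [ 0.689 -0.127  0.232]
```

The body sits at TCP+113 mm instead of +73, and the open tips at about +52 instead of +13. The tool is therefore uniformly 40 mm shorter than reported, and I'll aim the reported z 40 mm lower. I'll descend gently and watch the force.

Call:
play_rows(
  moves=[
    [1,[0,0.12,2.0],[0,0,0]],
    [1,[0,0,2.0],[0,0,0]],
    [1,[0,0,1.5],[0,0,0]],
    [1,[0,0,1.0],[0,0,0]],
    [1,[0,0,0.5],[0,0,0]],
    [1,[0,0,0.5],[0,0,0]],
    [1,[0,0,0.2],[0,0,0]],
    [1,[0,0,0],[0,0,0]],
  ],
)

```text
clock: 5.78
eef_pos: [0.6522, -0.1657, -0.0244]
tool_rot: [0.76, 0.65, 0.0, 0.0]
ft_force: [-0.5, 0.1, 0.9]
grip_width: 0.0856
```

Call:
play_rows(
  moves=[
    [-1,[0,0,0],[0,0,0]],
    [-1,[0,0,0],[0,0,0]],
    [-1,[0,0,0],[0,0,0]],
    [-1,[0,0,0],[0,0,0]],
    [-1,[0,0,0],[0,0,0]],
    [-1,[0,0,0],[0,0,0]],
  ],
)

```text
clock: 6.28
eef_pos: [0.6527, -0.1658, -0.0235]
tool_rot: [0.76, 0.65, 0.001, 0.001]
ft_force: [-0.9, -0.3, 4.0]
grip_width: 0.0472
```

```bash
python3 -c "
from h import *
go(.642,.1625,.11,.1)"
```

```text
clock 6.28 pos [ 0.6527 -0.1658 -0.0235] psi -0.155 tilt 0.0019 grip 0.0472 F [-0.9 -0.3  4. ]
 shift after turn cm [ 32.77   2.24 -13.37]  before turn [ 32.27  -6.1  -13.37] turn -0.255 tool z-vec [ 1.9e-03 -5.0e-04 -1.0e+00]
```

Call:
play_rows(
  moves=[
    [-1,[0,0,-1.0],[0,0,0]],
    [-1,[0,0,-2.5],[0,0,0]],
    [-1,[0,0,-3.0],[0,0,0]],
    [-1,[0,0,-2.5],[0,0,0]],
    [-1,[1.5,-0.3,0],[0,0,0]],
    [-1,[3.0,-0.6,0],[0,0,0]],
    [-1,[3.6,-0.7,0],[0,0,0]],
    [-1,[3.6,-0.7,0],[0,0,0]],
    [-1,[3.6,-0.7,0],[0,0,0]],
    [-1,[3.6,-0.7,0],[0,0,0]],
    [-1,[3.6,-0.7,0],[0,0,0]],
    [-1,[3.6,-0.7,0],[0,0,0]],
  ],
)

```text
clock: 7.28
eef_pos: [0.6404, 0.1022, 0.0646]
tool_rot: [0.76, 0.65, -0.001, -0.001]
ft_force: [0.5, -0.4, -1.6]
grip_width: 0.0474
```

Call:
play_rows(
  moves=[
    [-1,[3.0,-0.5,0],[0,0,0]],
    [-1,[2.0,-0.3,0],[0,0,0]],
    [-1,[1.1,-0.2,0],[0,0,0]],
    [-1,[0,0,0],[0,0,-0.085]],
    [-1,[0,0,0],[0,0,-0.085]],
    [-1,[0,0,0],[0,0,-0.085]],
    [-1,[0,0,2.0],[0,0,0]],
    [-1,[0,0,2.0],[0,0,0]],
    [-1,[0,0,0],[0,0,0]],
    [-1,[0,0,0],[0,0,0]],
  ],
)

```text
clock: 8.12
eef_pos: [0.6393, 0.1609, 0.0235]
tool_rot: [0.671, 0.741, -0.002, -0.001]
ft_force: [0.7, 0.1, -1.1]
grip_width: 0.0475
```

```bash
python3 -c "
from h import *
go(.642,.1625,-.023,.1)"
```

```text
clock 8.12 pos [0.6393 0.1609 0.0235] psi 0.099 tilt 0.0051 grip 0.0475 F [ 0.7  0.1 -1.1]
 shift after turn cm [0.13 0.31 4.65]  before turn [0.13 0.31 4.65] turn -0.001 tool z-vec [-0.0049 -0.0014 -1.    ]
```

Call:
play_rows(
  moves=[
    [-1,[0.1,0.3,1.5],[0,0,0]],
    [-1,[0,0,1.5],[0,0,0]],
    [-1,[0,0,0.9],[0,0,0]],
    [-1,[0,0,0.4],[0,0,0]],
    [-1,[0,0,0.25],[0,0,0]],
    [-1,[0,0,0],[0,0,0]],
    [-1,[0,0,0],[0,0,0]],
  ],
)

```text
clock: 8.7
eef_pos: [0.6448, 0.1633, -0.0192]
tool_rot: [0.671, 0.742, 0.001, 0.0]
ft_force: [-1.0, -0.8, -1.3]
grip_width: 0.0471
```

Call:
play_rows(
  moves=[
    [0.2,[0,0,0],[0,0,0]],
    [0.5,[0,0,0],[0,0,0]],
    [1,[0,0,0],[0,0,0]],
    [1,[0,0,0],[0,0,0]],
    [1,[0,0,0],[0,0,0]],
    [1,[0,0,-1.0],[0,0,0]],
    [1,[0,0,-3.0],[0,0,0]],
    [1,[0,0,-4.0],[0,0,0]],
    [1,[0,0,-2.0],[0,0,0]],
    [1,[0,0,0],[0,0,0]],
  ],
)

```text
clock: 9.53
eef_pos: [0.6487, 0.1644, 0.0879]
tool_rot: [0.671, 0.742, 0.005, 0.004]
ft_force: [1.1, 1.1, 0.7]
grip_width: 0.0852
```

```bash
cat >> h.py <<'E'
def blob(cx,cy,zlo,zhi,h,r=.07,name='wrist'):
    im,d,P,rw,c=pts(name);Z=P[...,2]
    m=(Z>zlo)&(Z<zhi)&(np.hypot(P[...,0]-cx,P[...,1]-cy)<r)
    return rect(cv2.morphologyEx(m.astype(np.uint8),cv2.MORPH_OPEN,np.ones((5,5))),h,rw,c)
E
python3 -c "
from h import *
grab('wrist');print('box parked',blob(.642,.1625,.035,.06,.049))
go(.4545,-.2542,.09,0)"
```

```text
box parked c=(645.0,163.2)mm 71.8x48.3 yaw 5.9deg
clock 9.58 pos [0.6472 0.164  0.0849] psi 0.100 tilt 0.0086 grip 0.0856 F [ 0.1  0.4 -0.6]
 shift after turn cm [-41.82 -19.26  -0.76]  before turn [-39.69 -23.34  -0.76] turn 0.100 tool z-vec [ 0.0084  0.0021 -1.    ]
```

Call:
play_rows(
  moves=[
    [1,[-1.5,-0.9,0],[0,0,0]],
    [1,[-3.4,-2.0,0],[0,0,0]],
    [1,[-3.5,-2.1,0],[0,0,0]],
    [1,[-3.5,-2.1,0],[0,0,0]],
    [1,[-3.5,-2.1,0],[0,0,0]],
    [1,[-3.5,-2.1,0],[0,0,0]],
    [1,[-3.5,-2.1,0],[0,0,0]],
    [1,[-3.5,-2.1,0],[0,0,0]],
    [1,[-3.5,-2.1,0],[0,0,0]],
    [1,[-3.5,-2.1,0],[0,0,0]],
    [1,[-3.5,-2.1,0],[0,0,0]],
    [1,[-2.8,-1.4,0],[0,0,0]],
  ],
)

```text
clock: 10.58
eef_pos: [0.4496, -0.2517, 0.0791]
tool_rot: [0.672, 0.741, -0.001, -0.001]
ft_force: [0.3, -0.4, -0.7]
grip_width: 0.0854
```

Call:
play_rows(
  moves=[
    [1,[0,-0.2,0],[0,0,0.1]],
    [1,[0,0,0],[0,0,0]],
    [1,[0,0,0],[0,0,0]],
    [1,[0,0,0],[0,0,0]],
    [1,[0,0,0],[0,0,0]],
  ],
)

```text
clock: 11.0
eef_pos: [0.4507, -0.2491, 0.0796]
tool_rot: [0.706, 0.708, -0.0, -0.0]
ft_force: [0.5, -0.3, -0.1]
grip_width: 0.0854
```

```bash
python3 - <<'E'
from h import *
a,_=grab('wrist');print('steamer',blob(.4545,-.2542,.025,.045,.039),'\nneck',blob(.4545,-.2542,.058,.08,.069,.04))
cv2.imwrite('pics/w4.png',cv2.convertScaleAbs(a,alpha=1.5)[:,:,::-1])
im,d,P,rw,c=pts('wrist')
go(.4545,-.2542,-.030,0)
E
```

```text
steamer c=(456.8,-254.9)mm 106.9x45.6 yaw -0.9deg 
neck c=(456.6,-254.9)mm 32.6x30.5 yaw 0.2deg
clock 11.05 pos [ 0.4509 -0.249   0.0797] psi 0.003 tilt 0.0005 grip 0.0854 F [ 0.3 -0.6 -0.2]
 shift after turn cm [-0.52  0.36 10.97]  before turn [-0.52  0.36 10.97] turn 0.003 tool z-vec [-4.e-04  4.e-04 -1.e+00]
```

View pics/w4.png

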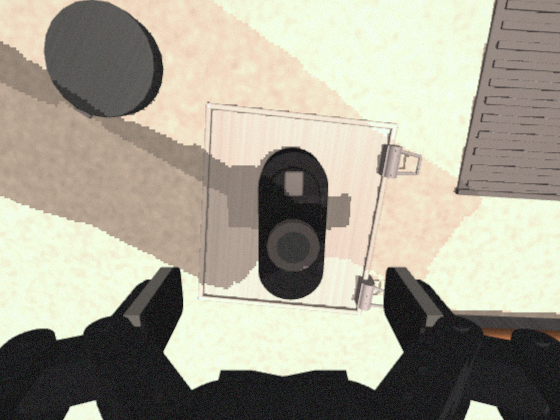

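Call:
play_rows(
  moves=[
    [1,[-0.6,0.58,2.0],[0,0,0]],
    [1,[0,0,3.0],[0,0,0]],
    [1,[0,0,2.5],[0,0,0]],
    [1,[0,0,1.5],[0,0,0]],
    [1,[0,0,1.0],[0,0,0]],
    [1,[0,0,0.6],[0,0,0]],
    [1,[0,0,0.4],[0,0,0]],
    [1,[0,0,0],[0,0,0]],
    [1,[0,0,0],[0,0,0]],
  ],
)

```text
clock: 11.8
eef_pos: [0.4571, -0.2564, -0.0293]
tool_rot: [0.707, 0.707, 0.0, 0.001]
ft_force: [0.6, -0.1, 0.3]
grip_width: 0.0855
```

Call:
play_rows(
  moves=[
    [-1,[0,0,0],[0,0,0]],
    [-1,[0,0,0],[0,0,0]],
    [-1,[0,0,0],[0,0,0]],
    [-1,[0,0,0],[0,0,0]],
    [-1,[0,0,0],[0,0,0]],
    [-1,[0,0,0],[0,0,0]],
  ],
)

```text
clock: 12.3
eef_pos: [0.4572, -0.2567, -0.0291]
tool_rot: [0.707, 0.707, 0.0, 0.001]
ft_force: [0.5, 0.9, 5.5]
grip_width: 0.0452
```

```bash
python3 - <<'E'
from h import *
im,d,P,rw,c=pts('wrist');w=plane([[209,103],[396,125],[361,313],[200,299]],.009,rw,c);print('tray corners',w.round(4),w.mean(0).round(4))
go(.6505,-.1672,.07,-.06)
E
```

```text
tray corners [[ 0.3991 -0.1733  0.009 ]
 [ 0.5307 -0.1876  0.009 ]
 [ 0.5163 -0.3399  0.009 ]
 [ 0.383  -0.3273  0.009 ]] [ 0.4573 -0.257   0.009 ]
clock 12.3 pos [ 0.4572 -0.2567 -0.0291] psi -0.000 tilt 0.0021 grip 0.0452 F [0.5 0.9 5.5]
 shift after turn cm [10.08 18.78 -9.89]  before turn [ 8.94 19.35 -9.89] turn 0.060 tool z-vec [ 0.0019 -0.001  -1.    ]
```

Call:
play_rows(
  moves=[
    [-1,[0,0,-1.0],[0,0,0]],
    [-1,[0,0,-2.5],[0,0,0]],
    [-1,[0,0,-3.0],[0,0,0]],
    [-1,[0,0,-1.5],[0,0,0]],
    [-1,[0.75,1.5,0],[0,0,0]],
    [-1,[1.5,3.4,0],[0,0,0]],
    [-1,[1.6,3.6,0],[0,0,0]],
    [-1,[1.6,3.6,0],[0,0,0]],
    [-1,[1.6,3.6,0],[0,0,0]],
    [-1,[1.1,2.3,0],[0,0,0]],
    [-1,[0.6,1.5,0],[0,0,0.06]],
    [-1,[0,0,0],[0,0,0]],
  ],
)

```text
clock: 13.3
eef_pos: [0.654, -0.1662, 0.0491]
tool_rot: [0.727, 0.686, 0.001, -0.0]
ft_force: [0.0, 0.4, -0.7]
grip_width: 0.0451
```

Call:
play_rows(
  moves=[
    [-1,[0,0,1.5],[0,0,0]],
    [-1,[0,0,1.5],[0,0,0]],
    [-1,[0,0,1.0],[0,0,0]],
    [-1,[0,0,0.5],[0,0,0]],
    [-1,[0,0,0],[0,0,0]],
    [-1,[0,0,0],[0,0,0]],
    [-1,[0,0,0],[0,0,0]],
  ],
)

```text
clock: 13.88
eef_pos: [0.6518, -0.1691, 0.0059]
tool_rot: [0.728, 0.685, 0.0, 0.001]
ft_force: [0.6, -0.0, -1.8]
grip_width: 0.0451
```

```bash
python3 - <<'E'
from h import *
go(.652,-.169,-.0285,-.06)
E
```

```text
clock 13.88 pos [ 0.6518 -0.1691  0.0059] psi -0.060 tilt 0.0014 grip 0.0451 F [ 0.6 -0.  -1.8]
 shift after turn cm [0.01 0.02 3.44]  before turn [0.01 0.02 3.44] turn -0.000 tool z-vec [ 1.3e-03 -4.0e-04 -1.0e+00]
```

Call:
play_rows(
  moves=[
    [-1,[0,0,1.2],[0,0,0]],
    [-1,[0,0,1.0],[0,0,0]],
    [-1,[0,0,0.6],[0,0,0]],
    [-1,[0,0,0.4],[0,0,0]],
    [-1,[0,0,0.25],[0,0,0]],
    [-1,[0,0,0],[0,0,0]],
    [-1,[0,0,0],[0,0,0]],
    [-1,[0,0,0],[0,0,0]],
    [-1,[0,0,0],[0,0,0]],
  ],
)

```text
clock: 14.63
eef_pos: [0.6505, -0.1684, -0.029]
tool_rot: [0.728, 0.686, -0.0, -0.001]
ft_force: [-3.9, 0.9, 5.0]
grip_width: 0.0456
```

Call:
play_rows(
  moves=[
    [0.2,[0,0,0],[0,0,0]],
    [0.5,[0,0,0],[0,0,0]],
    [1,[0,0,0],[0,0,0]],
    [1,[0,0,0],[0,0,0]],
    [1,[0,0,0],[0,0,0]],
    [1,[0,0,-1.0],[0,0,0]],
    [1,[0,0,-3.0],[0,0,0]],
    [1,[0,0,-4.0],[0,0,0]],
    [1,[0,0,-3.0],[0,0,0]],
    [1,[0,0,0],[0,0,0]],
    [1,[0,0,0],[0,0,0]],
  ],
)

```text
clock: 15.55
eef_pos: [0.6539, -0.1693, 0.0846]
tool_rot: [0.728, 0.686, 0.002, 0.003]
ft_force: [0.1, 0.1, -0.4]
grip_width: 0.0853
```

```bash
python3 - <<'E'
from h import *
a,_=grab('wrist');print('steamer',blob(.652,-.167,.025,.045,.039),'\nneck',blob(.652,-.167,.058,.08,.069,.04))
im,d,P,rw,c=pts('wrist');f=cv2.GaussianBlur(a,(3,3),0).astype(int)
g=cv2.convertScaleAbs(a,alpha=1.5)[:,:,::-1];cv2.imwrite('pics/w5.png',g)
go(.463,-.009,.07,0)
E
```

```text
steamer c=(650.7,-167.6)mm 106.3x45.8 yaw -4.4deg 
neck c=(650.7,-167.0)mm 31.9x30.3 yaw -3.6deg
clock 15.6 pos [ 0.6521 -0.1689  0.082 ] psi -0.060 tilt 0.0028 grip 0.0856 F [ 0.9  0.2 -0.6]
 shift after turn cm [ 15.99 -18.91   1.14]  before turn [ 14.82 -19.84   1.14] turn -0.060 tool z-vec [ 2.7e-03 -7.0e-04 -1.0e+00]
```

View pics/w5.png

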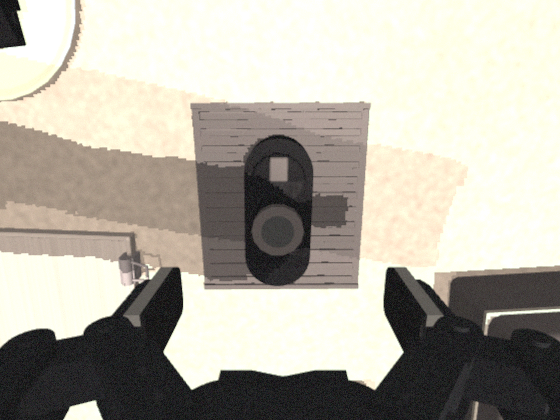

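The steamer sits centred on the rest (corners (192,103) to (358,289), neck at (277,230)). Next is the clip.

Call:
play_rows(
  moves=[
    [1,[1.2,-1.6,0],[0,0,0]],
    [1,[2.2,-3.0,0],[0,0,0]],
    [1,[2.4,-3.2,0],[0,0,0]],
    [1,[2.4,-3.2,0],[0,0,0]],
    [1,[2.4,-3.2,0],[0,0,0]],
    [1,[2.2,-3.0,0],[0,0,0]],
    [1,[2.0,-2.6,0],[0,0,-0.06]],
    [1,[0,0,0],[0,0,0]],
    [1,[0,0,0],[0,0,0]],
    [1,[0,0,0],[0,0,0]],
    [1,[0,0,0],[0,0,0]],
  ],
)

```text
clock: 16.52
eef_pos: [0.4634, -0.0096, 0.0801]
tool_rot: [0.707, 0.707, -0.0, 0.0]
ft_force: [-0.2, 0.0, 0.5]
grip_width: 0.0854
```

```bash
python3 - <<'E'
from h import *
a,_=grab('wrist');print('clip',blob(.463,-.009,.018,.045,.033),'\nlow',blob(.463,-.009,.013,.045,.028))
im,d,P,rw,c=pts('wrist');Z=P[...,2]
m=((a.max(2)<55)&(np.hypot(P[...,0]-.463,P[...,1]+.009)<.05)&(Z<.05)).astype(np.uint8)
print('dark',rect(m,.028,rw,c))
# width profile along y to find the cheeks
Q=P[m>0]
for y in np.arange(-.05,.036,.004):
    s=Q[abs(Q[:,1]-y)<.002]
    if len(s)>5: print(round(y,3),'x %.4f..%.4f'%tuple(np.percentile(s[:,0],[1,99])),'z',np.percentile(s[:,2],95).round(3))
u,v=np.where((np.hypot(P[...,0]-.4588,P[...,1]+.012)<.09)&(Z<.02))[::-1]
cv2.imwrite('pics/w6.png',cv2.convertScaleAbs(a,alpha=1.5)[:,:,::-1])
go(.463,-.009,-.03,0)
E
```

```text
clip c=(464.3,0.3)mm 50.0x45.4 yaw 1.6deg 
low c=(464.4,-6.7)mm 62.4x46.3 yaw 1.6deg
dark c=(464.5,-5.2)mm 67.5x46.1 yaw 1.8deg
-0.046 x 0.4474..0.4841 z 0.014
-0.042 x 0.4468..0.4853 z 0.015
-0.038 x 0.4469..0.4850 z 0.017
-0.034 x 0.4464..0.4849 z 0.019
-0.03 x 0.4465..0.4847 z 0.02
-0.026 x 0.4446..0.4844 z 0.021
-0.022 x 0.4433..0.4874 z 0.033
-0.018 x 0.4427..0.4874 z 0.033
-0.014 x 0.4428..0.4872 z 0.034
-0.01 x 0.4429..0.4871 z 0.033
-0.006 x 0.4424..0.4871 z 0.034
-0.002 x 0.4424..0.4867 z 0.033
0.002 x 0.4424..0.4868 z 0.033
0.006 x 0.4425..0.4866 z 0.033
0.01 x 0.4447..0.4832 z 0.034
0.014 x 0.4448..0.4829 z 0.036
0.018 x 0.4447..0.4829 z 0.037
0.022 x 0.4446..0.4827 z 0.039
0.026 x 0.4454..0.4826 z 0.039
clock 16.57 pos [ 0.4635 -0.0097  0.0801] psi -0.001 tilt 0.0002 grip 0.0853 F [0.2 0.3 0. ]
 shift after turn cm [ 0.07 -0.05 11.01]  before turn [ 0.07 -0.05 11.01] turn -0.001 tool z-vec [ 1.e-04 -2.e-04 -1.e+00]
```

View pics/w6.png

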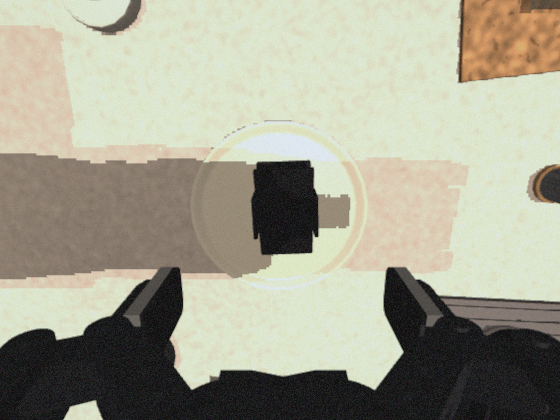

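Call:
play_rows(
  moves=[
    [1,[0.09,0.13,2.0],[0,0,-0.03]],
    [1,[0,0,3.0],[0,0,0]],
    [1,[0,0,2.5],[0,0,0]],
    [1,[0,0,1.5],[0,0,0]],
    [1,[0,0,1.0],[0,0,0]],
    [1,[0,0,0.6],[0,0,0]],
    [1,[0,0,0.6],[0,0,0]],
    [1,[0,0,0],[0,0,0]],
    [1,[0,0,0],[0,0,0]],
  ],
)

```text
clock: 17.32
eef_pos: [0.4643, -0.0084, -0.0315]
tool_rot: [0.697, 0.717, 0.0, 0.0]
ft_force: [0.9, 0.3, 0.6]
grip_width: 0.0855
```

Call:
play_rows(
  moves=[
    [-1,[0,0,0],[0,0,0]],
    [-1,[0,0,0],[0,0,0]],
    [-1,[0,0,0],[0,0,0]],
    [-1,[0,0,0],[0,0,0]],
    [-1,[0,0,0],[0,0,0]],
    [-1,[0,0,0],[0,0,0]],
  ],
)

```text
clock: 17.82
eef_pos: [0.4648, -0.0081, -0.0307]
tool_rot: [0.696, 0.718, 0.001, 0.001]
ft_force: [-0.7, -0.7, 5.3]
grip_width: 0.0453
```

```bash
python3 - <<'E'
from h import *
im,d,P,rw,c=pts('wrist');w=plane([[191,205],[367,205],[281,120],[278,290]],.009,rw,c);print('saucer',w.round(4),w[:2,0].mean(),w[2:,1].mean())
go(.456,-.2565,.06,-.096)
E
```

```text
saucer [[ 0.3939 -0.0075  0.009 ]
 [ 0.5274 -0.0075  0.009 ]
 [ 0.4623  0.0549  0.009 ]
 [ 0.4596 -0.0796  0.009 ]] 0.4606467694412461 -0.012356589227032689
clock 17.82 pos [ 0.4648 -0.0081 -0.0307] psi 0.030 tilt 0.0020 grip 0.0453 F [-0.7 -0.7  5.3]
 shift after turn cm [-24.81   1.53  -9.07]  before turn [-24.8   -1.61  -9.07] turn 0.126 tool z-vec [ 2.e-03 -1.e-04 -1.e+00]
```

Call:
play_rows(
  moves=[
    [-1,[0,0,-1.0],[0,0,0]],
    [-1,[0,0,-2.5],[0,0,0]],
    [-1,[0,0,-2.5],[0,0,0]],
    [-1,[0,0,-1.0],[0,0,0]],
    [-1,[-2.0,-0.1,0],[0,0,0]],
    [-1,[-3.5,-0.25,0],[0,0,0]],
    [-1,[-3.7,-0.25,0],[0,0,0]],
    [-1,[-3.7,-0.25,0],[0,0,0]],
    [-1,[-3.7,-0.25,0],[0,0,0]],
    [-1,[-3.7,-0.25,0],[0,0,0]],
    [-1,[-2.9,-0.2,0],[0,0,0]],
    [-1,[-1.5,-0.1,0],[0,0,0.063]],
  ],
)

```text
clock: 18.82
eef_pos: [0.4543, -0.2591, 0.0383]
tool_rot: [0.72, 0.694, -0.0, 0.001]
ft_force: [0.6, 0.5, -0.4]
grip_width: 0.0452
```

Call:
play_rows(
  moves=[
    [-1,[0,0,0],[0,0,0.063]],
    [-1,[0,0,1.5],[0,0,0]],
    [-1,[0,0,1.5],[0,0,0]],
    [-1,[0,0,0.5],[0,0,0]],
    [-1,[0,0,0],[0,0,0]],
    [-1,[0,0,0],[0,0,0]],
    [-1,[0,0,0],[0,0,0]],
  ],
)

```text
clock: 19.4
eef_pos: [0.4553, -0.2556, 0.0041]
tool_rot: [0.74, 0.673, 0.0, 0.0]
ft_force: [0.6, -0.5, 0.5]
grip_width: 0.0454
```

```bash
python3 - <<'E'
from h import *
go(.456,-.2555,-.0305,-.096)
E
```

```text
clock 19.4 pos [ 0.4553 -0.2556  0.0041] psi -0.096 tilt 0.0010 grip 0.0454 F [ 0.6 -0.5  0.5]
 shift after turn cm [0.02 0.07 3.46]  before turn [0.02 0.07 3.46] turn 0.000 tool z-vec [ 8.e-04 -5.e-04 -1.e+00]
```

Call:
play_rows(
  moves=[
    [-1,[0,0.07,1.2],[0,0,0]],
    [-1,[0,0,1.0],[0,0,0]],
    [-1,[0,0,0.6],[0,0,0]],
    [-1,[0,0,0.4],[0,0,0]],
    [-1,[0,0,0.25],[0,0,0]],
    [-1,[0,0,0],[0,0,0]],
    [-1,[0,0,0],[0,0,0]],
    [-1,[0,0,0],[0,0,0]],
    [-1,[0,0,0],[0,0,0]],
  ],
)

```text
clock: 20.15
eef_pos: [0.4554, -0.2555, -0.0307]
tool_rot: [0.74, 0.672, 0.0, -0.0]
ft_force: [-2.3, 1.6, 5.6]
grip_width: 0.0451
```

Call:
play_rows(
  moves=[
    [0.2,[0,0,0],[0,0,0]],
    [0.5,[0,0,0],[0,0,0]],
    [1,[0,0,0],[0,0,0]],
    [1,[0,0,0],[0,0,0]],
    [1,[0,0,0],[0,0,0]],
    [1,[0,0,-1.0],[0,0,0]],
    [1,[0,0,-3.0],[0,0,0]],
    [1,[0,0,-4.0],[0,0,0]],
    [1,[0,0,-3.5],[0,0,0]],
    [1,[0,0,0],[0,0,0]],
    [1,[0,0,0],[0,0,0]],
  ],
)

```text
clock: 21.07
eef_pos: [0.4578, -0.2569, 0.0874]
tool_rot: [0.74, 0.672, 0.001, 0.003]
ft_force: [-0.3, 1.1, -1.9]
grip_width: 0.0856
```

```bash
python3 - <<'E'
from h import *
a,_=grab('wrist');print('clip',blob(.456,-.2565,.018,.045,.033),'low',blob(.456,-.2565,.013,.045,.028))
go(.4555,.2685,.105,0)
E
```

```text
clip c=(456.0,-247.5)mm 50.4x45.7 yaw -5.5deg low c=(455.2,-254.4)mm 62.8x46.5 yaw -5.0deg
clock 21.12 pos [ 0.4562 -0.256   0.0853] psi -0.096 tilt 0.0028 grip 0.0852 F [-0.7  0.1 -0.5]
 shift after turn cm [52.45 -0.06 -2.05]  before turn [52.2  -5.09 -2.05] turn -0.096 tool z-vec [ 0.0024 -0.0014 -1.    ]
```

Call:
play_rows(
  moves=[
    [1,[1.5,-0.15,-1.0],[0,0,0]],
    [1,[3.3,-0.35,-1.2],[0,0,0]],
    [1,[3.7,-0.36,0],[0,0,0]],
    [1,[3.7,-0.36,0],[0,0,0]],
    [1,[3.7,-0.36,0],[0,0,0]],
    [1,[3.7,-0.36,0],[0,0,0]],
    [1,[3.7,-0.36,0],[0,0,0]],
    [1,[3.7,-0.36,0],[0,0,0]],
    [1,[3.7,-0.36,0],[0,0,0]],
    [1,[3.7,-0.36,0],[0,0,0]],
    [1,[3.7,-0.36,0],[0,0,0]],
    [1,[3.7,-0.36,0],[0,0,0]],
  ],
)

```text
clock: 22.12
eef_pos: [0.4528, 0.1657, 0.1043]
tool_rot: [0.74, 0.672, -0.002, -0.001]
ft_force: [1.3, -0.0, -0.7]
grip_width: 0.0856
```

Call:
play_rows(
  moves=[
    [1,[3.7,-0.36,0],[0,0,0]],
    [1,[3.7,-0.36,0],[0,0,0]],
    [1,[3.0,-0.3,0],[0,0,0]],
    [1,[0,0,0],[0,0,-0.096]],
    [1,[0,0,0],[0,0,0]],
    [1,[0,0,0],[0,0,0]],
    [1,[0,0,0],[0,0,0]],
  ],
)

```text
clock: 22.7
eef_pos: [0.4537, 0.2677, 0.1048]
tool_rot: [0.708, 0.706, -0.001, -0.0]
ft_force: [0.2, -1.0, -0.9]
grip_width: 0.0854
```

```bash
python3 - <<'E'
from h import *
a,_=grab('wrist');print('cap',blob(.4555,.2685,.085,.11,.097,.05));im,d,P,rw,c=pts('wrist');Z=P[...,2]
m=(Z>.03)&(np.hypot(P[...,0]-.4555,P[...,1]-.2685)<.035)&(Z<.11);Q=P[m];print('bottle x',np.percentile(Q[:,0],[1,99]),'y',np.percentile(Q[:,1],[1,99]))
cv2.imwrite('pics/w7.png',cv2.convertScaleAbs(a,alpha=1.5)[:,:,::-1])
go(.4555,.2685,-.008,0)
E
```

```text
cap c=(456.8,271.1)mm 28.9x25.7 yaw -0.0deg
bottle x [0.4332816  0.48034574] y [0.2546776  0.29561154]
clock 22.75 pos [0.454  0.2676 0.1052] psi -0.003 tilt 0.0020 grip 0.0851 F [0.  0.3 0.1]
 shift after turn cm [ 0.1   0.17 11.32]  before turn [ 0.1   0.17 11.32] turn -0.003 tool z-vec [-0.0017 -0.0011 -1.    ]
```

View pics/w7.png

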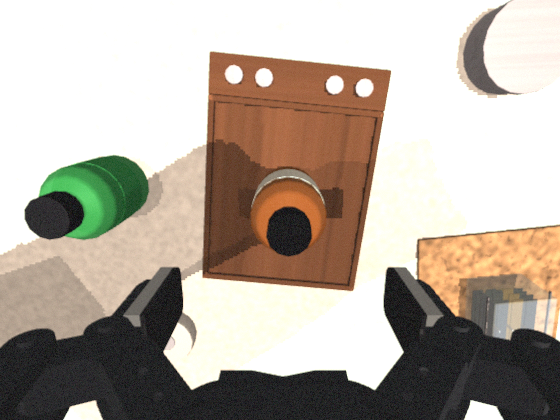

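Call:
play_rows(
  moves=[
    [1,[0.24,0.28,1.5],[0,0,0]],
    [1,[0,0,2.5],[0,0,0]],
    [1,[0,0,2.5],[0,0,0]],
    [1,[0,0,2.0],[0,0,0]],
    [1,[0,0,1.5],[0,0,0]],
    [1,[0,0,0.9],[0,0,0]],
    [1,[0,0,0.4],[0,0,0]],
    [1,[0,0,0],[0,0,0]],
    [1,[0,0,0],[0,0,0]],
  ],
)

```text
clock: 23.5
eef_pos: [0.458, 0.2712, -0.0064]
tool_rot: [0.707, 0.707, 0.001, 0.0]
ft_force: [-0.7, 0.2, 1.3]
grip_width: 0.0856
```

Call:
play_rows(
  moves=[
    [-1,[0,0,0],[0,0,0]],
    [-1,[0,0,0],[0,0,0]],
    [-1,[0,0,0],[0,0,0]],
    [-1,[0,0,0],[0,0,0]],
    [-1,[0,0,0],[0,0,0]],
    [-1,[0,0,0],[0,0,0]],
  ],
)

```text
clock: 24.0
eef_pos: [0.4582, 0.272, -0.0058]
tool_rot: [0.707, 0.707, 0.001, 0.0]
ft_force: [-0.9, 0.4, 6.0]
grip_width: 0.0503
```

```bash
python3 - <<'E'
from h import *
im,d,P,rw,c=pts('wrist');w=plane([[209,95],[382,112],[354,290],[203,277]],.009,rw,c);print('bay',w.round(4),w.mean(0).round(4))
go(.460,-.0122,.06,0)
E
```

```text
bay [[0.3975 0.3498 0.009 ]
 [0.5302 0.3372 0.009 ]
 [0.5174 0.1834 0.009 ]
 [0.3825 0.1964 0.009 ]] [0.4569 0.2667 0.009 ]
clock 24.0 pos [ 0.4582  0.272  -0.0058] psi 0.000 tilt 0.0025 grip 0.0503 F [-0.9  0.4  6. ]
 shift after turn cm [-28.41   0.19  -6.62]  before turn [-28.41   0.19  -6.62] turn 0.000 tool z-vec [ 0.0021  0.0013 -1.    ]
```

Call:
play_rows(
  moves=[
    [-1,[0,0,-0.7],[0,0,0]],
    [-1,[0,0,-1.5],[0,0,0]],
    [-1,[0,0,-2.0],[0,0,0]],
    [-1,[0,0,-1.4],[0,0,0]],
    [-1,[-1.2,0,-0.6],[0,0,0]],
    [-1,[-2.4,0,0],[0,0,0]],
    [-1,[-3.2,0,0],[0,0,0]],
    [-1,[-3.4,0,0],[0,0,0]],
    [-1,[-3.4,0,0],[0,0,0]],
    [-1,[-3.4,0,0],[0,0,0]],
    [-1,[-3.4,0,0],[0,0,0]],
    [-1,[-3.2,0,0],[0,0,0]],
  ],
)

```text
clock: 25.0
eef_pos: [0.4557, 0.0328, 0.0544]
tool_rot: [0.707, 0.707, -0.001, -0.0]
ft_force: [0.4, 0.7, -1.6]
grip_width: 0.0503
```

Call:
play_rows(
  moves=[
    [-1,[-2.4,0.1,0],[0,0,0]],
    [-1,[-1.5,0.1,0],[0,0,0]],
    [-1,[-0.6,0,0],[0,0,0]],
    [-1,[0,0,1.0],[0,0,0]],
    [-1,[0,0,1.0],[0,0,0]],
    [-1,[0,0,0.5],[0,0,0]],
    [-1,[0,0,0],[0,0,0]],
    [-1,[0,0,0],[0,0,0]],
    [-1,[0,0,0],[0,0,0]],
  ],
)

```text
clock: 25.75
eef_pos: [0.4594, -0.0094, 0.0302]
tool_rot: [0.707, 0.707, 0.0, 0.0]
ft_force: [-0.2, 0.1, -2.0]
grip_width: 0.0501
```

```bash
python3 - <<'E'
from h import *
go(.460,-.0105,-.0055,0)
E
```

```text
clock 25.75 pos [ 0.4594 -0.0094  0.0302] psi 0.001 tilt 0.0002 grip 0.0501 F [-0.2  0.1 -2. ]
 shift after turn cm [-0.11  0.06  3.57]  before turn [-0.11  0.06  3.57] turn 0.001 tool z-vec [ 2.e-04  0.e+00 -1.e+00]
```

Call:
play_rows(
  moves=[
    [-1,[-0.1,0.06,1.0],[0,0,0]],
    [-1,[0,0,1.0],[0,0,0]],
    [-1,[0,0,0.7],[0,0,0]],
    [-1,[0,0,0.4],[0,0,0]],
    [-1,[0,0,0.3],[0,0,0]],
    [-1,[0,0,0.2],[0,0,0]],
    [-1,[0,0,0],[0,0,0]],
    [-1,[0,0,0],[0,0,0]],
    [-1,[0,0,0],[0,0,0]],
    [-1,[0,0,0],[0,0,0]],
  ],
)

```text
clock: 26.58
eef_pos: [0.4603, -0.0107, -0.0058]
tool_rot: [0.707, 0.707, 0.0, 0.0]
ft_force: [-0.6, -0.0, -0.4]
grip_width: 0.0501
```

Call:
play_rows(
  moves=[
    [0.25,[0,0,0],[0,0,0]],
    [0.5,[0,0,0],[0,0,0]],
    [0.8,[0,0,0],[0,0,0]],
    [1,[0,0,0],[0,0,0]],
    [1,[0,0,0],[0,0,0]],
    [1,[0,0,-1.0],[0,0,0]],
    [1,[0,0,-2.5],[0,0,0]],
    [1,[0,0,-3.5],[0,0,0]],
    [1,[0,0,-3.5],[0,0,0]],
    [1,[0,0,-1.0],[0,0,0]],
    [1,[0,0,0],[0,0,0]],
    [1,[0,0,0],[0,0,0]],
  ],
)

```text
clock: 27.58
eef_pos: [0.4603, -0.0107, 0.1092]
tool_rot: [0.707, 0.707, 0.001, 0.001]
ft_force: [-0.1, -0.5, -0.5]
grip_width: 0.0854
```

```bash
python3 - <<'E'
from h import *
a,_=grab('wrist');print('cap',blob(.46,-.0122,.085,.11,.097,.05))
go(.645,.1632,.09,.1)
E
```

```text
cap c=(460.2,-11.0)mm 29.2x25.7 yaw 0.0deg
clock 27.63 pos [ 0.4592 -0.0107  0.108 ] psi -0.000 tilt 0.0013 grip 0.0853 F [-0.2 -0.2 -0.2]
 shift after turn cm [15.44 20.23  1.78]  before turn [17.39 18.59  1.78] turn -0.100 tool z-vec [-1.3e-03  1.0e-04 -1.0e+00]
```

Call:
play_rows(
  moves=[
    [1,[1.5,1.6,0],[0,0,0]],
    [1,[2.7,2.9,0],[0,0,0]],
    [1,[2.8,3.0,0],[0,0,0]],
    [1,[2.8,3.0,0],[0,0,0]],
    [1,[2.8,3.0,0],[0,0,0]],
    [1,[2.6,2.8,0],[0,0,0]],
    [1,[2.2,2.3,0],[0,0,-0.1]],
    [1,[0,0,2.0],[0,0,0]],
    [1,[0,0,2.0],[0,0,0]],
    [1,[0,0,0],[0,0,0]],
    [1,[0,0,0],[0,0,0]],
    [1,[0,0,0],[0,0,0]],
  ],
)

```text
clock: 28.63
eef_pos: [0.6452, 0.1629, 0.0682]
tool_rot: [0.671, 0.741, -0.001, -0.001]
ft_force: [0.2, 0.7, 1.3]
grip_width: 0.0855
```

```bash
python3 - <<'E'
from h import *
a,_=grab('wrist');print('box',blob(.645,.163,.035,.06,.049))
go(.645,.1632,-.024,.1)
E
```

```text
box c=(645.0,163.1)mm 71.6x48.1 yaw 5.9deg
clock 28.68 pos [0.646  0.163  0.0694] psi 0.099 tilt 0.0002 grip 0.0852 F [0.3 0.2 0.4]
 shift after turn cm [ 0.03 -0.1   9.33]  before turn [ 0.03 -0.1   9.33] turn -0.001 tool z-vec [ 2.e-04  1.e-04 -1.e+00]
```

Call:
play_rows(
  moves=[
    [1,[0,-0.1,2.0],[0,0,0]],
    [1,[0,0,2.5],[0,0,0]],
    [1,[0,0,2.0],[0,0,0]],
    [1,[0,0,1.5],[0,0,0]],
    [1,[0,0,0.8],[0,0,0]],
    [1,[0,0,0.5],[0,0,0]],
    [1,[0,0,0],[0,0,0]],
    [1,[0,0,0],[0,0,0]],
  ],
)

```text
clock: 29.35
eef_pos: [0.6459, 0.1633, -0.0227]
tool_rot: [0.671, 0.742, 0.001, 0.001]
ft_force: [0.6, 0.3, 0.2]
grip_width: 0.0856
```

Call:
play_rows(
  moves=[
    [-1,[0,0,0],[0,0,0]],
    [-1,[0,0,0],[0,0,0]],
    [-1,[0,0,0],[0,0,0]],
    [-1,[0,0,0],[0,0,0]],
    [-1,[0,0,0],[0,0,0]],
    [-1,[0,0,0],[0,0,0]],
  ],
)

```text
clock: 29.85
eef_pos: [0.6459, 0.1635, -0.0229]
tool_rot: [0.671, 0.742, 0.001, 0.001]
ft_force: [-0.8, 1.1, 6.1]
grip_width: 0.047
```

```bash
python3 - <<'E'
from h import *
go(.456,.267,.06,-.09)
E
```

```text
clock 29.85 pos [ 0.6459  0.1635 -0.0229] psi 0.100 tilt 0.0022 grip 0.0470 F [-0.8  1.1  6.1]
 shift after turn cm [  8.61 -19.82  -8.32]  before turn [ 12.2  -17.84  -8.32] turn 0.190 tool z-vec [ 2.2e-03  6.0e-04 -1.0e+00]
```

Call:
play_rows(
  moves=[
    [-1,[0,0,-1.0],[0,0,0]],
    [-1,[0,0,-2.5],[0,0,0]],
    [-1,[0,0,-2.5],[0,0,0]],
    [-1,[0,0,-1.0],[0,0,0]],
    [-1,[1.0,-1.5,0],[0,0,0]],
    [-1,[2.0,-2.9,0],[0,0,0]],
    [-1,[2.2,-3.2,0],[0,0,0]],
    [-1,[2.2,-3.2,0],[0,0,0]],
    [-1,[2.2,-3.2,0],[0,0,0]],
    [-1,[1.6,-2.4,0],[0,0,0]],
    [-1,[1.0,-1.4,0],[0,0,0.095]],
    [-1,[0,0,0],[0,0,0.095]],
  ],
)

```text
clock: 30.85
eef_pos: [0.4511, 0.2679, 0.0453]
tool_rot: [0.738, 0.675, -0.002, -0.001]
ft_force: [0.6, -0.4, -1.2]
grip_width: 0.047
```

Call:
play_rows(
  moves=[
    [-1,[0,0,1.5],[0,0,0]],
    [-1,[0,0,1.5],[0,0,0]],
    [-1,[0,0,0.5],[0,0,0]],
    [-1,[0,0,0],[0,0,0]],
    [-1,[0,0,0],[0,0,0]],
    [-1,[0,0,0],[0,0,0]],
  ],
)

```text
clock: 31.35
eef_pos: [0.4562, 0.267, 0.0114]
tool_rot: [0.738, 0.674, 0.0, 0.0]
ft_force: [-0.1, 0.1, -1.4]
grip_width: 0.0473
```

```bash
python3 - <<'E'
from h import *
go(.456,.267,-.0225,-.09)
E
```

```text
clock 31.35 pos [0.4562 0.267  0.0114] psi -0.090 tilt 0.0008 grip 0.0473 F [-0.1  0.1 -1.4]
 shift after turn cm [-0.   -0.02  3.39]  before turn [-0.   -0.02  3.39] turn -0.000 tool z-vec [ 7.e-04  4.e-04 -1.e+00]
```

Call:
play_rows(
  moves=[
    [-1,[0,0,1.2],[0,0,0]],
    [-1,[0,0,1.0],[0,0,0]],
    [-1,[0,0,0.6],[0,0,0]],
    [-1,[0,0,0.4],[0,0,0]],
    [-1,[0,0,0.2],[0,0,0]],
    [-1,[0,0,0],[0,0,0]],
    [-1,[0,0,0],[0,0,0]],
    [-1,[0,0,0],[0,0,0]],
    [-1,[0,0,0],[0,0,0]],
  ],
)

```text
clock: 32.1
eef_pos: [0.4559, 0.267, -0.0229]
tool_rot: [0.738, 0.675, 0.0, 0.0]
ft_force: [0.2, -1.2, 0.2]
grip_width: 0.0477
```

Call:
play_rows(
  moves=[
    [0.2,[0,0,0],[0,0,0]],
    [0.5,[0,0,0],[0,0,0]],
    [1,[0,0,0],[0,0,0]],
    [1,[0,0,0],[0,0,0]],
    [1,[0,0,0],[0,0,0]],
    [1,[0,0,-1.0],[0,0,0]],
    [1,[0,0,-3.0],[0,0,0]],
    [1,[0,0,-4.0],[0,0,0]],
    [1,[0,0,-4.0],[0,0,0]],
    [1,[0,0,-2.0],[0,0,0]],
    [1,[0,0,0],[0,0,0]],
    [1,[0,0,0],[0,0,0]],
  ],
)

```text
clock: 33.1
eef_pos: [0.4569, 0.2676, 0.1193]
tool_rot: [0.738, 0.675, 0.002, 0.0]
ft_force: [0.2, 0.8, -0.5]
grip_width: 0.0854
```

```bash
python3 - <<'E'
from h import *
a,_=grab('wrist');print('box wrist',blob(.456,.267,.035,.06,.049))
go(.3,.4,.15,0)
t,_=grab('top')
for n,A in(('box',(.456,.267,.035,.06,.049)),('steamer',(.652,-.167,.025,.045,.039)),('neck',(.652,-.167,.058,.08,.069,.04)),('clip',(.456,-.2565,.016,.045,.033)),('cap',(.46,-.0122,.085,.11,.097,.05)),('reel',(.668,.0086,.02,.05,.034,.04))):
    try: print(n,blob(*A,name='top'))
    except Exception as e: print(n,e)
g=cv2.convertScaleAbs(cv2.resize(t[90:275,80:460],None,fx=2,fy=2,interpolation=cv2.INTER_CUBIC),alpha=1.8)[:,:,::-1]
s,_=grab('scene');cv2.imwrite('pics/end.png',np.vstack([g,cv2.convertScaleAbs(cv2.resize(s[140:350],(760,285))[:225],alpha=1.6)[:,:,::-1]]))
E
```

```text
box wrist c=(455.7,266.9)mm 70.2x48.5 yaw -5.1deg
clock 33.15 pos [0.4556 0.2668 0.1174] psi -0.090 tilt 0.0009 grip 0.0857 F [-0.2  0.  -0.8]
 shift after turn cm [ 13.32 -15.56  -3.26]  before turn [ 11.87 -16.69  -3.26] turn -0.090 tool z-vec [ 8.e-04  5.e-04 -1.e+00]
box c=(453.6,263.0)mm 68.1x49.6 yaw -5.2deg
steamer c=(641.5,-122.2)mm 26.3x18.0 yaw 89.8deg
neck c=(647.3,-164.3)mm 29.6x27.3 yaw 89.3deg
clip c=(453.3,-248.6)mm 53.9x45.9 yaw -1.1deg
cap c=(457.7,-11.9)mm 24.3x22.4 yaw -0.2deg
reel c=(668.2,8.6)mm 28.5x28.2 yaw 89.9deg
```

View pics/end.png

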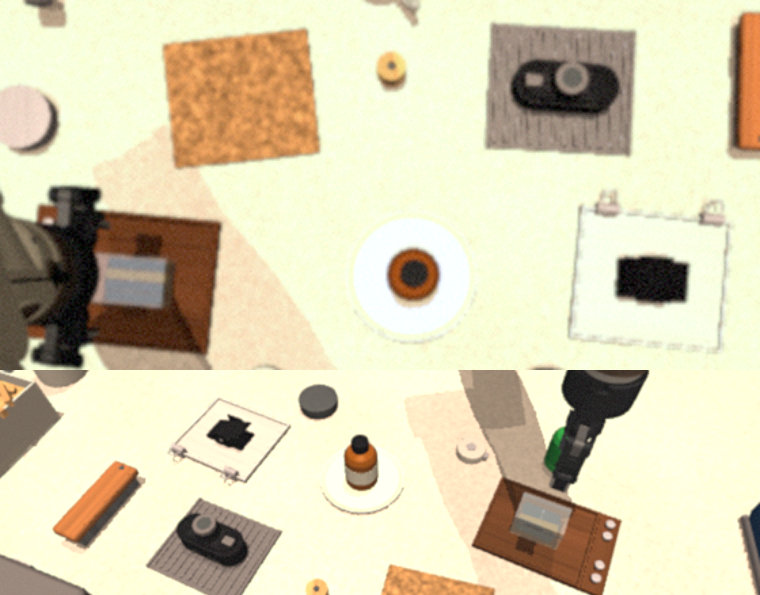

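All four things sit centred in their places, the reel is unmoved, and the gripper hovers clear. Handing in.

```bash
python3 -c "
from h import *
print(bot.job_done())"
```

```text
the job is handed in; nothing more can be done
None
```

The job is handed in at about 33 s of the 141 s allowed. I parked the box on the cork mat, then placed the steamer head, the clip, the bottle and finally the box in their own places.

| Thing | Last check |
|---|---|
| Steamer head | About 2 to 4 mm from the rest's middle, depending on the camera |
| Clip | About 1 mm from the clip tray's middle |
| Bottle | About 1 to 2 mm from the saucer's middle, upright |
| Collar-stay box | About 1 mm from the valet bay's middle |
| Angles to each place's long side | Steamer, box and clip within about 0.02 rad by wrist camera |
| Reel | Measured at the same spot as at the start, (668, 9) mm |
| Gripper | Open and clear above the valet tray |

- **Tool length:** the gripper really ends about 40 mm short of the reported TCP. My first grasp therefore closed in the air above the box, touching nothing. I confirmed the offset with the wrist and scene cameras and aimed 40 mm lower after that.
- **Parking the box:** it was released on the cork mat while the arm was still settling, about 3 to 4 mm high. It stayed flat.
- **Camera disagreement:** the top and wrist cameras differed by about 2 to 4 mm.
- **Failed checks:** the last top-view depth readings of the steamer body and the clip angle were not usable, and the gripper partly hid the box from above. For those I relied on the wrist view and the final picture.

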